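# Pack the dry printing stamps from the hook rack into the tray

## Robot

A 6-joint arm with a two-finger parallel gripper is mounted at the origin on the work surface. World frame = base frame: x ahead of the robot, y to its left, z up, the work surface at z = 0. Lengths are in mm, angles in rad, forces in N, time in s.
With the tool pointing down it reaches from about 275 to 1000 mm from the base axis. Payload 8.4 kg.
Tool frame: the origin (TCP) lies midway between the tips of the shut fingers; the grasp point (between the pads) lies 19 mm behind it; z points along the fingers, y is the line along which they close (so a half turn about z gives the same grasp; the last joint's range is limited). The gripper opens to 85 mm and grips with 20 to 120 N. Pads are 22 mm wide; open, the fingers measure 114 mm over their backs; the gripper's body (76 mm by 85 mm) begins 54 mm behind the grasp point. The pads swing forward as they close: fully open they stand 13 mm farther back than shut.
Start: joints at [1.235, 0.353, 1.633, -0, 1.155, -0.002], TCP at [204.771, 590.506, 231.281] pointing down, gripper open.
Joint ranges: [-2.63, 2.63], [-0.92, 2.1], [0.06, 2.66], [-1.3, 4.44], [0, 2.69], [-3.02, 3.02]. Speed limits (rad/s): [2.22, 2.22, 2.79, 3.14, 3.14, 3.14].

## Interface

Orientations are given as [roll, pitch, yaw] about the fixed x, y, z axes, in that order (R = Rz(yaw) Ry(pitch) Rx(roll)).
In Python, from rig import monitor, imaging, r gives the robot as it stands.
- The arm moves only by the tool drive_tool, never from a script. Its argument "plan" is a list of rows, each an object of numbers: "x", "y", "z": the shift along the tool's x, y, z in units of 50 mm (1.0 is 50 mm); "ax", "ay", "az": the turn, a rotation vector about the tool's x, y, z in units of 6 degrees (1.0 is 6 degrees); "hand": the finger opening in mm, from 0 to 85.4. In form: [{"x": .., "y": .., "z": .., "ax": .., "ay": .., "az": .., "hand": ..}, ...]. A call has 1 to 8 rows; each row is the pose to reach, as a shift and turn from the pose commanded when the call began, along the tool's axes at that moment; what a row does not reach only later rows make up. A row lasts 1/10 s, in which the tool goes at most 50 mm and 8.59 degrees, less where a joint would pass 70% of its speed; a pose out of reach is approached as far as the arm can. A call with a gripper value outside its range is refused whole. The fingers move at their own pace and stop on an object; "grip_force" is the grip in N (left out, the last holds). Time passes only in rows, so rows that repeat a pose let the fingers close. It gives the time, the measured TCP pose, the force, the opening and the grip force at its end, in the units of the state.
- monitor.sense(): the state, without advancing time (a new reading comes with each control period).
- imaging.grab_frame(name): name is "scene" or "top" or "wrist"; returns the picture (480x640x3 uint8, red, green, blue); there is no depth.
- imaging.camera_info(name): a dict with "mtx" (3x3 intrinsics, pixels), "R" (3x3) and "t" (3): a world point X has camera coordinates R X + t. Camera axes: x right, y down, z forward; pixel columns grow to the right and rows downward; lengths in mm; the calibration is good to about 2 mm. A picture is of the moment at which its call begins: read the wrist's pose just before it. camera_info takes no time and is no camera call; for the wrist camera it gives the pose at the moment of the call.
- r.sign_off(): hands the job in; it is judged then, once.
The state is a dict: "clock": time; "qpos": joint angles; "qvel": joint speeds; "joint_efforts": joint torques, N m; "eef_pos": TCP position; "tcp_rot": TCP orientation; "contact_force": force on the tool from outside, world axes, zero at the start; "wrist_torque": the same for the moment, N m; "opening": opening from 0.0 (shut) to 1.0 (fully open); "grasp_force": force on a finger pad.
Only numpy, scipy, OpenCV 4.12 (cv2) and the standard library are available. Lean on these libraries where they do the work, as an engineer would, in place of code of your own. Each camera call takes 0.05 s, during which the arm holds its last target. There are 200 camera calls.

## Task

Lift the three hexagonal printing stamps (blue, red and green) off their hooks on the drying rack and set them down gently, upright and flat on the floor of the wooden tray, closely packed like a honeycomb, so that each stamp has flat faces touching both of the others. Leave the round stamp hanging on its hook and the ink tin where it stands in the tray, and do not knock the other things on the table out of place.

Things in the scene. Friction and masses are not known exactly. Their poses are not given: they have to be found in the camera images.
- stamp_blue_c (a point): blue hexagonal stamp. Hexagonal base 60 mm across flats, 22 mm thick; on it a wooden handle plate 34 mm wide (stamp's y), 14 mm thick (x), up to 100 mm above the underside. Base faces look to +x and -x, base corners point to +y and -y, z up. Site on the axis, 50 mm above the underside. 0.13 kg +-30%. Hangs upright on one of the four hooks (any), axes parallel to the rack's
- stamp_red_c (a point): red hexagonal stamp, same shape, point and axes as the blue one. All stamps: the handle plate has an eye right through it along x for the hook, 20 mm wide, from 40 to 82 mm above the underside (gable roof, 35 degree slopes, apex at 82 mm)
- stamp_green_c (a point): green hexagonal stamp, same shape, point and axes as the blue one
- round_stamp_c (a point): printing stamp with a round black base 60 mm in diameter and a dark handle, otherwise like the hexagonal ones (100 mm tall, point 50 mm above the underside), hanging on one of the same four hooks; it stays there
- rack: fixed wooden drying rack: rail 370 mm long (rack's y), 14 mm deep, 20 mm high, centred 200 mm above the table, on two end posts 210 mm tall with feet 130 mm long. Four hooks stand out to the rack's -x at y = -135, -45, 45 and 135 mm; nothing stands above the rail. Origin on the table under the middle of the rail
- hook0 (a point): where a stamp hangs on the hook at the rack's y = -135 mm: on the centre line, 43 mm before the rail's. All hooks are 7 mm steel rod, level, 200 mm above the table (centre line), 68 mm long, with an upturned tip rising 14 mm above the centre line (17.5 mm to its very top). Stamps' undersides hang 122 mm above the table
- tray: fixed open wooden tray, 180 mm (its x) by 270 mm (its y) outside, 30 mm high, walls 6 mm; its inner floor is about 6 mm above the table; origin at the centre of its underside. It may be turned any way
- ink_tin_c (a point): round steel ink tin, 48 mm in diameter, 28 mm tall, standing loose in the tray towards its -y end; point at its centre; it stays where it is
- glue_bottle: white glue bottle with a red cap, 56 mm in diameter, 190 mm tall, standing loose in front of the rack; origin at the centre of its underside
- brush_jar: green glass jar with brushes, 72 mm in diameter, brushes up to 215 mm tall; origin at the centre of its underside
- paper_bowl: papier-mache bowl, 120 mm in diameter, 60 mm tall; origin at the centre of its underside
- paper_lump_a: pale papier-mache lump, about 60 mm wide and 50 mm tall; origin at its underside
- paper_lump_b: brown papier-mache lump, about 66 mm wide and 50 mm tall; origin at its underside
There are look-alikes about, which are no part of the job. Of the things that look like the part that bears stamp_red_c, the middle-sized one is meant.

How it is judged (in metres and radians):
At the end, for the whole second after the job is handed in: The three hexagonal stamps stand upright (0.06 rad) at rest on the tray's floor, every two at most 63 mm apart between centres (gaps under 3 mm) and aligned within 0.12 rad (modulo 60 degrees); the round stamp is within 30 mm and the ink tin within 25 mm of its start (z of stamp_blue_c in the frame of tray between 0.05 and 0.06 m and x of stamp_blue_c in the frame of tray between -0.084 and 0.084 m and y of stamp_blue_c in the frame of tray between -0.129 and 0.129 m and angle between each of stamp_blue_c, stamp_red_c, stamp_green_c's own z axis and vertical below 0.06 rad and linear speed of each of stamp_blue, stamp_red, stamp_green below 0.02 m/s and z of stamp_red_c in the frame of tray between 0.05 and 0.06 m and x of stamp_red_c in the frame of tray between -0.084 and 0.084 m and y of stamp_red_c in the frame of tray between -0.129 and 0.129 m and z of stamp_green_c in the frame of tray between 0.05 and 0.06 m and x of stamp_green_c in the frame of tray between -0.084 and 0.084 m and y of stamp_green_c in the frame of tray between -0.129 and 0.129 m and horizontal distance between stamp_blue_c and stamp_red_c below 0.063 m and (angle between the x axis of stamp_blue_c and the x axis of stamp_red_c, either way round below 0.12 rad or angle between the x axis of stamp_blue_c and the x axis of stamp_red_c, either way round between 0.927 and 1.167 rad) and horizontal distance between each of stamp_red_c, stamp_blue_c and stamp_green_c below 0.063 m and (angle between the x axis of stamp_red_c and the x axis of stamp_green_c, either way round below 0.12 rad or angle between the x axis of stamp_red_c and the x axis of stamp_green_c, either way round between 0.927 and 1.167 rad) and (angle between the x axis of stamp_blue_c and the x axis of stamp_green_c, either way round below 0.12 rad or angle between the x axis of stamp_blue_c and the x axis of stamp_green_c, either way round between 0.927 and 1.167 rad) and distance of round_stamp_c from where it was at the start of the episode below 0.03 m and distance of ink_tin_c from where it was at the start of the episode below 0.025 m); the robot touches nothing.
It fails at once if the blue stamp is dropped or slammed down (faster than 0.5 m/s when close to the tray floor or table) (height (world z) of stamp_blue_c below 0.075 m and linear speed of stamp_blue above 0.5 m/s).
It fails at once if the red stamp is dropped or slammed down (faster than 0.5 m/s when close to the tray floor or table) (height (world z) of stamp_red_c below 0.075 m and linear speed of stamp_red above 0.5 m/s).
It fails at once if the green stamp is dropped or slammed down (faster than 0.5 m/s when close to the tray floor or table) (height (world z) of stamp_green_c below 0.075 m and linear speed of stamp_green above 0.5 m/s).
It fails at once if a bystander on the table is knocked more than 30 mm away (distance of any of glue_bottle, brush_jar, paper_bowl, paper_lump_a, paper_lump_b from where it was at the start of the episode above 0.03 m).
It fails at once if the round stamp is taken or knocked off its hook (distance of round_stamp_c from where it was at the start of the episode above 0.06 m).
It also fails if it takes over 72 s, if anything falls off the work surface, if the arm or the gripper's body presses on something with over 40 N, if the wrist force passes 120 N, or if a joint passes its speed limit or range.

## Working session

There is one attempt and no reset: what is moved stays moved. The work goes in short steps, Python scripts to look and compute and a tool call to move; the robot and the scene stay as the last step left them, time stands still between calls to the robot, and variables do not carry over. Pictures are saved under pics/ and viewed, at most 10 in all, crops included, and the job is handed in when it is done.

Besides the shell and the picture viewer there is one more tool, called by a JSON object that holds its "fn" and its "kwargs", one argument or row to a line. drive_tool: Moves the arm, as the interface text tells. Its arguments: {"type":"object","properties":{"plan":{"type":"array","items":{"type":"object","properties":{"x":{"type":"number"},"y":{"type":"number"},"z":{"type":"number"},"ax":{"type":"number"},"ay":{"type":"number"},"az":{"type":"number"},"hand":{"type":"number"}}}},"grip_force":{"type":"number"}},"required":["plan"]}

```bash
ls; mkdir -p pics; python3 - <<'E'
from rig import monitor, imaging, r
import cv2
s=monitor.sense(); print({k:s[k] for k in ("clock","eef_pos","tcp_rot","opening","contact_force")})
for n in ("scene","top"):
    im=imaging.grab_frame(n); cv2.imwrite(f"pics/{n}0.png",im[:,:,::-1]); c=imaging.camera_info(n); print(n,c)
E
```

```text
pics
{'clock': 0.0, 'eef_pos': array([204.61548849, 590.03878812, 230.55209581]), 'tcp_rot': array([-3.14014540e+00, -3.57059685e-05,  2.80773369e+00]), 'opening': 1.00412896379115, 'contact_force': array([ 0.48110106,  0.71183118, -0.28390837])}
scene {'mtx': array([[539.15354976,   0.        , 317.16794294],
       [  0.        , 539.15354976, 237.69492835],
       [  0.        ,   0.        ,   1.        ]]), 'R': array([[-0.35546377,  0.93462571,  0.01096757],
       [ 0.56692179,  0.22491534, -0.79247257],
       [-0.74313202, -0.27547753, -0.60980893]]), 't': array([ 137.38868843, -229.22219187, 1730.56153621])}
top {'mtx': array([[462.59475834,   0.        , 328.22892057],
       [  0.        , 462.59475834, 239.67471285],
       [  0.        ,   0.        ,   1.        ]]), 'R': array([[ 0.01742551, -0.99983585,  0.00496231],
       [-0.98795773, -0.01798121, -0.15367561],
       [ 0.15373961, -0.00222468, -0.98810889]]), 't': array([  59.94066567,  604.91670933, 1197.68940566])}
```

View pics/scene0.png

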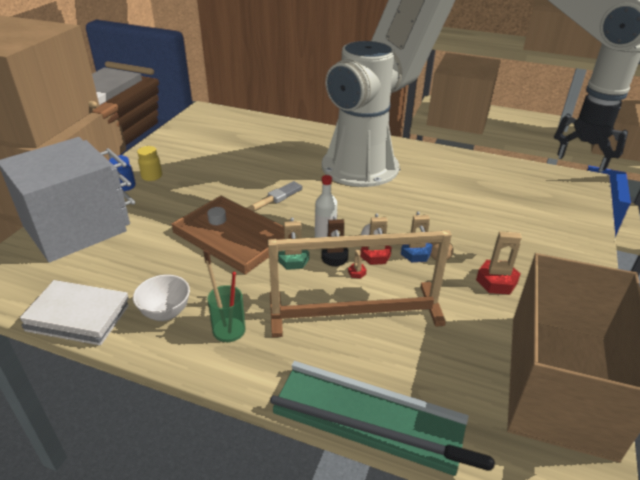

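View pics/top0.png

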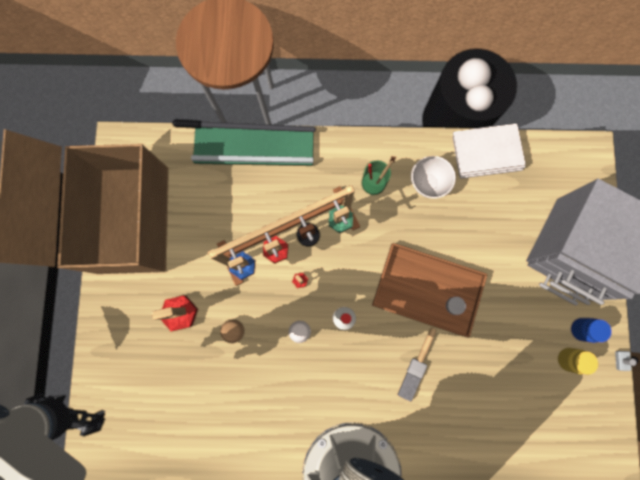

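Hanging left to right in the top view are blue (240,265), red (275,250), round black (308,234) and green (342,218). The tray is at (430,290) with the tin at (457,305). A small and a large red look-alike lie at (300,280) and (178,313). I'll enlarge these next to measure them.

```bash
python3 - <<'E'
import cv2
im=cv2.imread("pics/top0.png")[180:345,205:500]
cv2.imwrite("pics/c1.png",cv2.resize(im,None,fx=2.7,fy=2.7,interpolation=cv2.INTER_CUBIC))
E
```

```text
(no output)
```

View pics/c1.png

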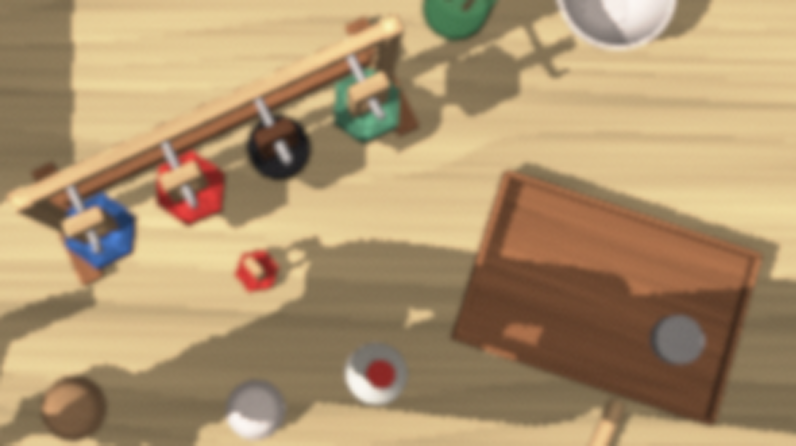

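```bash
cat > h.py <<'E'
import numpy as np, cv2
from scipy.optimize import least_squares
from rig import monitor, imaging, r
def ray(c,uv,z):
    K,R,t=c["mtx"],c["R"],c["t"]; d=R.T@np.linalg.solve(K,[*uv,1]); o=-R.T@t
    return o+d*(z-o[2])/d[2]
def proj(c,X):
    p=(c["R"]@np.atleast_2d(X).T).T+c["t"]; q=(c["mtx"]@p.T).T; return q[:,:2]/q[:,2:]
def Rz(a): return np.array([[np.cos(a),-np.sin(a),0],[np.sin(a),np.cos(a),0],[0,0,1]])
def fit(c,P,uv,g):
    P=np.array(P,float); uv=np.array(uv,float)
    f=lambda p:(proj(c,P@Rz(p[2]).T+[p[0],p[1],0])-uv).ravel()
    s=least_squares(f,g); return s.x,s.fun.reshape(-1,2)
E
python3 - <<'E'
from h import *
c=imaging.camera_info("top")
F=lambda L:[(205+u/2.7,180+v/2.7) for u,v in L]
np.set_printoptions(precision=2,suppress=True)
# rack: which sense? -x of rack faces robot => image down
for uv,z,n in [((12,200),210,'railL'),((398,25),210,'railR')]: print(n,ray(c,F([uv])[0],z))
ys=[135,45,-45,-135]
P=[(-7,y,200) for y in ys]+[(-43,135,222),(-43,45,222),(-43,-135,222)]
uv=[(70,190),(165,145),(258,100),(352,58),(84,221),(180,178),(368,88)]
x,e=fit(c,P,F(uv),[600,100,.4]); print('rack',x); print(e)
T=[(90,135,30),(90,-135,30),(-90,-135,30),(-90,135,30)]
x,e=fit(c,T,F([(507,173),(762,256),(713,421),(452,337)]),[400,-200,-.3]); print('tray',x,e)
tc=ray(c,F([(679,340)])[0],34); print('tin',tc, Rz(x[2]).T@(tc-[x[0],x[1],0]))
print('glue',ray(c,F([(380,374)])[0],190),'small',ray(c,F([(255,267)])[0],50),'jar',ray(c,(376,178),90))
E
```

```text
railL [539.54 345.8  210.  ]
railR [700.44  15.81 210.  ]
rack [618.5  180.48   0.47]
[[ 0.3  -0.51]
 [ 0.08 -0.24]
 [ 0.2   0.23]
 [-0.46 -0.22]
 [-0.45  0.81]
 [-0.19 -0.14]
 [ 0.53  0.04]]
tray [ 476.14 -205.46   -0.3 ] [[-0.63 -1.84]
 [ 0.39 -1.24]
 [ 0.46  2.22]
 [-0.22  0.69]]
tin [ 433.49 -273.77   34.  ] [-20.22 -77.95  34.  ]
glue [397.48  27.27 190.  ] small [496.82 145.05  50.  ] jar [764.76 -52.95  90.  ]
```

```bash
python3 - <<'E'
from h import *
from scipy.spatial.transform import Rotation as Ro
np.set_printoptions(precision=3,suppress=True)
s=monitor.sense(); c=imaging.camera_info("wrist")
R=Ro.from_euler('xyz',s["tcp_rot"]).as_matrix(); C=-c["R"].T@c["t"]
print("cam in tool",R.T@(C-s["eef_pos"])); print("cam axes in tool (rows x,y,z)\n",c["R"]@R); print(c["mtx"])
for n,a in(("rack",.46),):
    for y,nm in((135,'blue'),(45,'red'),(-45,'round'),(-135,'green')): print(nm,Rz(a)@[-43,y,0]+[618.5,180.5,0])
E
```

```text
cam in tool [  74.047   -0.827 -141.837]
cam axes in tool (rows x,y,z)
 [[-0.001  1.    -0.   ]
 [-0.956 -0.001 -0.294]
 [-0.294 -0.     0.956]]
[[426.522   0.    321.887]
 [  0.    426.522 239.475]
 [  0.      0.      1.   ]]
blue [520.037 282.377   0.   ]
red [559.992 201.733   0.   ]
round [599.947 121.088   0.   ]
green [639.903  40.443   0.   ]
```

{"fn": "drive_tool", "kwargs": {
  "plan": [
    {"z": -1, "az": 1.4},
    {"x": -1, "y": -0.5, "z": -2, "az": 2.8},
    {"x": -1.8, "y": -1, "z": -2.4, "az": 4.2},
    {"x": -2.6, "y": -1.5, "z": -2.4, "az": 5.6},
    {"x": -3.4, "y": -1.9, "z": -2.4, "az": 7.0},
    {"x": -4.2, "y": -2.4, "z": -2.4, "az": 8.4},
    {"x": -5, "y": -2.85, "z": -2.4, "az": 9.8},
    {"x": -5.8, "y": -3.3, "z": -2.4, "az": 11.2}
  ]
}}

```text
invalid input
```

{"fn": "drive_tool", "kwargs": {
  "plan": [
    {"x": 0, "y": 0, "z": -1, "ax": 0, "ay": 0, "az": 1.4, "hand": 60},
    {"x": -1, "y": -0.5, "z": -2, "ax": 0, "ay": 0, "az": 2.8, "hand": 60},
    {"x": -1.8, "y": -1, "z": -2.4, "ax": 0, "ay": 0, "az": 4.2, "hand": 60},
    {"x": -2.6, "y": -1.5, "z": -2.4, "ax": 0, "ay": 0, "az": 5.6, "hand": 60},
    {"x": -3.4, "y": -1.9, "z": -2.4, "ax": 0, "ay": 0, "az": 7.0, "hand": 60},
    {"x": -4.2, "y": -2.4, "z": -2.4, "ax": 0, "ay": 0, "az": 8.4, "hand": 60},
    {"x": -5, "y": -2.85, "z": -2.4, "ax": 0, "ay": 0, "az": 9.8, "hand": 60},
    {"x": -5.8, "y": -3.3, "z": -2.4, "ax": 0, "ay": 0, "az": 11.2, "hand": 60}
  ]
}}

```text
clock: 0.9
eef_pos: [423.1, 340.6, 351.2]
tcp_rot: [-3.142, -0.0, 1.629]
contact_force: [0.0, -0.1, 0.0]
opening: 0.701
grasp_force: 0.0
```

{"fn": "drive_tool", "kwargs": {
  "plan": [
    {"x": -0.5, "y": 0.4, "z": 0, "ax": 0, "ay": 0, "az": 1.4, "hand": 60},
    {"x": -1, "y": 0.8, "z": 0, "ax": 0, "ay": 0, "az": 2.8, "hand": 60},
    {"x": -1.5, "y": 1.2, "z": 0, "ax": 0, "ay": 0, "az": 4.2, "hand": 60},
    {"x": -2, "y": 1.55, "z": 0, "ax": 0, "ay": 0, "az": 5.6, "hand": 60},
    {"x": -2.5, "y": 1.9, "z": 0, "ax": 0, "ay": 0, "az": 7.0, "hand": 60},
    {"x": -3, "y": 2.3, "z": 0, "ax": 0, "ay": 0, "az": 8.4, "hand": 60},
    {"x": -3.5, "y": 2.7, "z": 0, "ax": 0, "ay": 0, "az": 9.8, "hand": 60},
    {"x": -3.75, "y": 2.89, "z": 0, "ax": 0, "ay": 0, "az": 11.22, "hand": 60}
  ]
}}

```text
clock: 1.7
eef_pos: [579.7, 162.5, 350.7]
tcp_rot: [3.141, 0.001, 0.453]
contact_force: [-0.2, 0.1, 0.2]
opening: 0.705
grasp_force: 0.0
```

```bash
python3 - <<'E'
from h import *
import pickle
im=imaging.grab_frame("wrist");im=imaging.grab_frame("wrist"); im=imaging.grab_frame("wrist"); c=imaging.camera_info("wrist"); s=monitor.sense()
print(s["eef_pos"],s["tcp_rot"],s["qpos"],s["clock"])
pickle.dump((c,s),open("w1.pkl","wb")); cv2.imwrite("pics/w1.png",im[:,:,::-1])
E
```

```text
[578.59232794 163.83515672 350.67945906] [-3.14118672e+00  1.08726508e-03  4.60339090e-01] [2.73331552e-01 2.28003710e-01 1.53958371e+00 2.00538040e-04
 1.37514902e+00 1.38374991e+00] 1.85
```

View pics/w1.png

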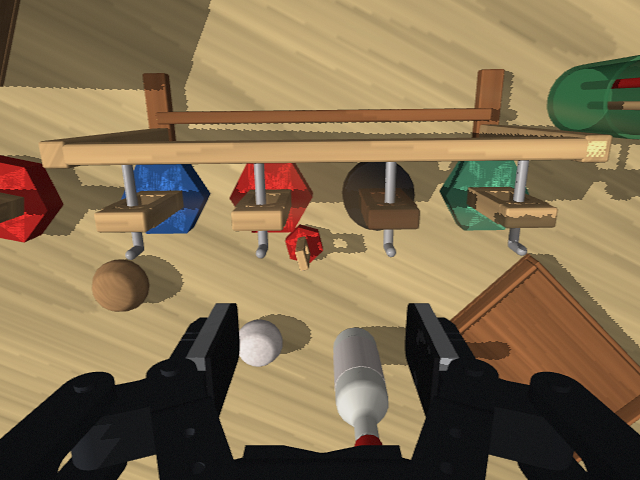

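The wrist view shows all four hooks from above: blue handle (135,215), red (262,212), round (388,212) and green (515,212). I'll enlarge each to pick its edges.

```bash
python3 - <<'E'
import cv2,numpy as np
im=cv2.imread("pics/w1.png")
P=[cv2.resize(im[160:260,c:c+130],None,fx=3,fy=3,interpolation=cv2.INTER_CUBIC) for c in(85,205,330,435)]
cv2.imwrite("pics/c2.png",np.vstack([np.hstack(P[:2]),np.hstack(P[2:])]))
E
```

```text
(no output)
```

View pics/c2.png

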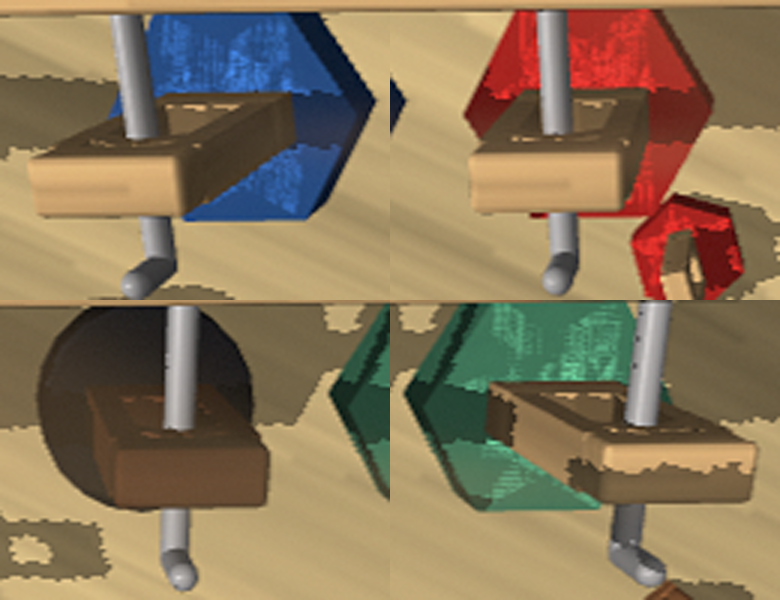

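```bash
python3 - <<'E'
from h import *
import pickle
np.set_printoptions(precision=2,suppress=True)
c,s=pickle.load(open("w1.pkl","rb"))
D={'blue':(85,0,0,[(31,158),(182,158),(182,214),(32,213)]),'red':(205,390,0,[(470,152),(624,152),(621,212),(470,212)]),
'round':(330,0,300,[(113,447),(268,447),(268,508),(115,507)]),'green':(435,390,300,[(600,440),(757,440),(756,503),(600,503)])}
Q=[(7,17,222),(7,-17,222),(-7,-17,222),(-7,17,222)]
C={}
for n,(o,a,b,L) in D.items():
    uv=[(o+(u-a+.5)/3-.5,160+(v-b+.5)/3-.5) for u,v in L]
    x,e=fit(c,Q,uv,[580,160,.46]); C[n]=x; print(n,x,abs(e).max())
A=np.array([C[k][:2] for k in('blue','red','round','green')]); ys=np.array([135,45,-45,-135])
f=lambda p:(np.array([Rz(p[2])[:2,:2]@[-43,y]+p[:2] for y in ys])-A).ravel()
q=least_squares(f,[618,180,.46]); print('rack',q.x,q.fun.reshape(-1,2)); 
fit_=A-q.fun.reshape(-1,2)*-1; print(fit_)
print('spacing',np.linalg.norm(np.diff(A,axis=0),axis=1))
print('rail ends top', [ray(c,p,210)for p in((41,153),(609,148))])
E
```

```text
blue [524.16 282.87   0.44] 2.2554802122190125
red [564.52 203.15   0.45] 1.2785083133409785
round [605.03 123.6    0.47] 1.0011764029122787
green [645.9   43.84   0.48] 1.3645426984220421
rack [623.22 182.88   0.47] [[-0.53  0.79]
 [-0.04  0.31]
 [ 0.29 -0.34]
 [ 0.27 -0.77]]
[[523.64 283.66]
 [564.48 203.46]
 [605.33 123.26]
 [646.17  43.07]]
spacing [89.35 89.27 89.62]
rail ends top [array([540.15, 347.79, 210.  ]), array([706.85,  17.81, 210.  ])]
```

{"fn": "drive_tool", "kwargs": {
  "plan": [
    {"x": 0, "y": -0.9, "z": 0.5, "ax": 0, "ay": 0, "az": -0.08, "hand": 60},
    {"x": 0, "y": -1.8, "z": 1, "ax": 0, "ay": 0, "az": -0.08, "hand": 60},
    {"x": 0.06, "y": -2.63, "z": 1.5, "ax": 0, "ay": 0, "az": -0.08, "hand": 60},
    {"x": 0.06, "y": -2.63, "z": 1.6, "ax": 0, "ay": 0, "az": -0.08, "hand": 60},
    {"x": 0.06, "y": -2.63, "z": 1.6, "ax": 0, "ay": 0, "az": -0.08, "hand": 60},
    {"x": 0.06, "y": -2.63, "z": 1.6, "ax": 0, "ay": 0, "az": -0.08, "hand": 60}
  ]
}}

```text
clock: 2.45
eef_pos: [522.9, 283.7, 271.9]
tcp_rot: [3.141, -0.001, 0.471]
contact_force: [0.3, -0.8, -0.1]
opening: 0.703
grasp_force: 0.0
```

```bash
cat >> h.py <<'E'
def to(x,y,z,yaw):
    "units from the measured pose to a target, tool pointing down"
    s=monitor.sense(); p=s["eef_pos"]; a=s["tcp_rot"][2]; d=np.array([x,y,z])-p
    da=(yaw-a+np.pi)%(2*np.pi)-np.pi
    print(f"t={s['clock']:.2f} pos",p.round(1),"rot",s["tcp_rot"].round(4),"F",s["contact_force"].round(1),"open",round(s["opening"]*85.4,1),"gf",round(float(s["grasp_force"]),1))
    print("x %.3f y %.3f z %.3f az %.2f"%((d[0]*np.cos(a)+d[1]*np.sin(a))/50,(d[0]*np.sin(a)-d[1]*np.cos(a))/50,-d[2]/50,-np.degrees(da)/6))
E
python3 -c "
from h import *
to(523,283,180,.468)"
```

```text
t=2.45 pos [522.9 283.7 271.9] rot [ 3.1413e+00 -5.0000e-04  4.7060e-01] F [ 0.3 -0.8 -0.1] open 60.1 gf 0.0
x -0.004 y 0.014 z 1.838 az 0.02
```

{"fn": "drive_tool", "kwargs": {
  "plan": [
    {"x": 0, "y": 0.01, "z": 0.7, "ax": 0, "ay": 0, "az": 0, "hand": 60},
    {"x": 0, "y": 0.01, "z": 1.4, "ax": 0, "ay": 0, "az": 0, "hand": 60},
    {"x": 0, "y": 0.01, "z": 1.84, "ax": 0, "ay": 0, "az": 0, "hand": 60},
    {"x": 0, "y": 0.01, "z": 1.84, "ax": 0, "ay": 0, "az": 0, "hand": 50},
    {"x": 0, "y": 0.01, "z": 1.84, "ax": 0, "ay": 0, "az": 0, "hand": 25},
    {"x": 0, "y": 0.01, "z": 1.84, "ax": 0, "ay": 0, "az": 0, "hand": 25},
    {"x": 0, "y": 0.01, "z": 1.84, "ax": 0, "ay": 0, "az": 0, "hand": 25},
    {"x": 0, "y": 0.01, "z": 1.84, "ax": 0, "ay": 0, "az": 0, "hand": 25}
  ],
  "grip_force": 50
}}

```text
clock: 3.25
eef_pos: [524.0, 283.5, 180.9]
tcp_rot: [3.141, -0.003, 0.468]
contact_force: [-0.4, -1.3, 4.9]
opening: 0.388
grasp_force: 50.3
```

```bash
python3 -c "
from h import *
to(523,283,204,.468)
im=imaging.grab_frame('wrist'); cv2.imwrite('pics/w2.png',im[:,:,::-1])
im=imaging.grab_frame('wrist'); cv2.imwrite('pics/w2.png',im[:,:,::-1])"
```

```text
t=3.25 pos [524.  283.5 180.9] rot [ 3.1413e+00 -2.7000e-03  4.6850e-01] F [-0.4 -1.3  4.9] open 33.1 gf 50.3
x -0.022 y -0.000 z -0.463 az 0.00
```

View pics/w2.png

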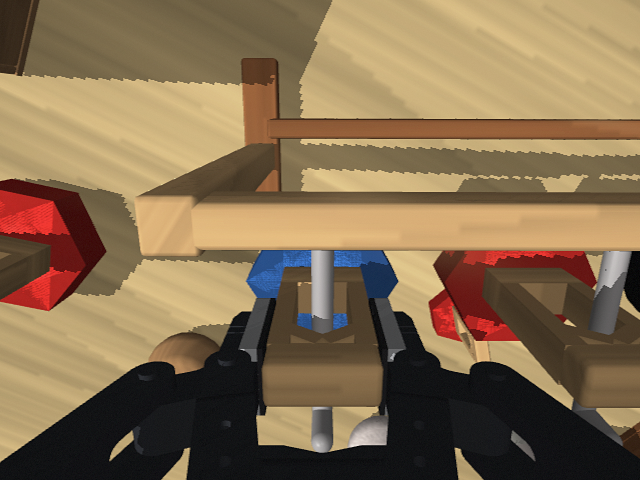

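Blue is gripped: opening 33 mm, handle top at cols 262–383 and rows 345–405, hook through the eye. Next I lift 25 mm, back off the hook and rise.

{"fn": "drive_tool", "kwargs": {
  "plan": [
    {"x": 0, "y": 0, "z": -0.25, "ax": 0, "ay": 0, "az": 0, "hand": 25},
    {"x": 0, "y": 0, "z": -0.5, "ax": 0, "ay": 0, "az": 0, "hand": 25},
    {"x": 0, "y": 0, "z": -0.5, "ax": 0, "ay": 0, "az": 0, "hand": 25},
    {"x": -0.4, "y": 0, "z": -0.5, "ax": 0, "ay": 0, "az": 0, "hand": 25},
    {"x": -0.9, "y": 0, "z": -0.5, "ax": 0, "ay": 0, "az": 0, "hand": 25},
    {"x": -1.3, "y": 0, "z": -0.5, "ax": 0, "ay": 0, "az": 0, "hand": 25},
    {"x": -1.4, "y": 0, "z": -1, "ax": 0, "ay": 0, "az": 0, "hand": 25},
    {"x": -1.4, "y": 0, "z": -1.8, "ax": 0, "ay": 0, "az": 0, "hand": 25}
  ]
}}

```text
clock: 4.15
eef_pos: [458.0, 250.4, 267.9]
tcp_rot: [3.141, 0.006, 0.468]
contact_force: [0.6, 1.4, -1.1]
opening: 0.394
grasp_force: 49.9
```

```bash
python3 -c "
from h import *
to(471,-195.5,270,.468)
im=imaging.grab_frame('wrist'); 
im=imaging.grab_frame('wrist'); cv2.imwrite('pics/w3.png',im[:,:,::-1])"
```

```text
t=4.15 pos [458.  250.4 267.9] rot [3.1415 0.0056 0.4685] F [ 0.6  1.4 -1.1] open 33.6 gf 49.9
x -3.795 y 8.074 z -0.043 az 0.00
```

View pics/w3.png

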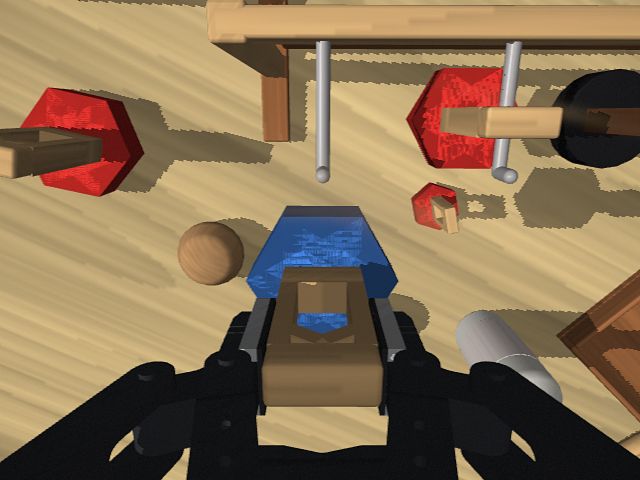

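{"fn": "drive_tool", "kwargs": {
  "plan": [
    {"x": -0.25, "y": 0.5, "z": 0, "ax": 0, "ay": 0, "az": 0, "hand": 25},
    {"x": -0.65, "y": 1.4, "z": 0, "ax": 0, "ay": 0, "az": 0, "hand": 25},
    {"x": -1.05, "y": 2.3, "z": 0, "ax": 0, "ay": 0, "az": 0, "hand": 25},
    {"x": -1.5, "y": 3.2, "z": 0, "ax": 0, "ay": 0, "az": 0, "hand": 25},
    {"x": -1.92, "y": 4.1, "z": 0, "ax": 0, "ay": 0, "az": 0, "hand": 25},
    {"x": -2.35, "y": 5.0, "z": 0, "ax": 0, "ay": 0, "az": 0, "hand": 25},
    {"x": -2.77, "y": 5.9, "z": 0, "ax": 0, "ay": 0, "az": 0, "hand": 25},
    {"x": -3.2, "y": 6.8, "z": 0, "ax": 0, "ay": 0, "az": 0, "hand": 25}
  ]
}}

```text
clock: 5.05
eef_pos: [470.9, -125.9, 269.0]
tcp_rot: [3.141, -0.0, 0.468]
contact_force: [1.3, -0.2, -1.5]
opening: 0.39
grasp_force: 50.2
```

{"fn": "drive_tool", "kwargs": {
  "plan": [
    {"x": -0.4, "y": 0.8, "z": 0, "ax": 0, "ay": 0, "az": 0, "hand": 25},
    {"x": -0.595, "y": 1.274, "z": 0.3, "ax": 0, "ay": 0, "az": 0, "hand": 25},
    {"x": -0.595, "y": 1.274, "z": 1.0, "ax": 0, "ay": 0, "az": 0, "hand": 25},
    {"x": -0.595, "y": 1.274, "z": 1.8, "ax": 0, "ay": 0, "az": 0, "hand": 25},
    {"x": -0.595, "y": 1.274, "z": 2.5, "ax": 0, "ay": 0, "az": 0, "hand": 25},
    {"x": -0.595, "y": 1.274, "z": 3.0, "ax": 0, "ay": 0, "az": 0, "hand": 25},
    {"x": -0.595, "y": 1.274, "z": 3.0, "ax": 0, "ay": 0, "az": 0, "hand": 25},
    {"x": -0.595, "y": 1.274, "z": 3.0, "ax": 0, "ay": 0, "az": 0, "hand": 25}
  ]
}}

```text
clock: 5.85
eef_pos: [473.4, -194.2, 119.4]
tcp_rot: [-3.141, 0.001, 0.468]
contact_force: [-0.5, -0.8, -0.5]
opening: 0.394
grasp_force: 50.2
```

```bash
python3 -c "
from h import *
to(471,-195.5,65,.468)
im=imaging.grab_frame('wrist'); cv2.imwrite('pics/w4.png',im[:,:,::-1])
im=imaging.grab_frame('wrist'); cv2.imwrite('pics/w4.png',im[:,:,::-1])
to(471,-195.5,65,.468)"
```

```text
t=5.85 pos [ 473.4 -194.2  119.4] rot [-3.1409e+00  6.0000e-04  4.6840e-01] F [-0.5 -0.8 -0.5] open 33.6 gf 50.2
x -0.055 y 0.001 z 1.087 az 0.00
t=5.95 pos [ 474.5 -194.6  120.7] rot [ 3.1399e+00 -1.5000e-03  4.6840e-01] F [-0.1  0.2 -0.7] open 33.5 gf 50.3
x -0.071 y -0.016 z 1.114 az 0.00
```

View pics/w4.png

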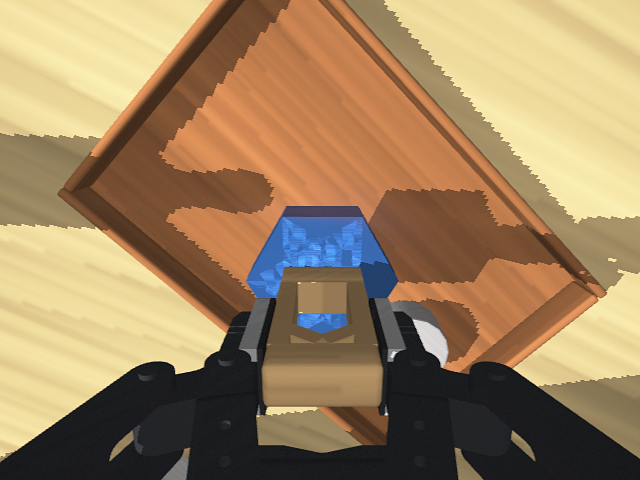

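```bash
python3 -c "
from h import *
np.set_printoptions(precision=1,suppress=True)
c=imaging.camera_info('wrist'); P=[]
for i in range(12):
    imaging.grab_frame('wrist'); s=monitor.sense(); P.append(s['eef_pos'])
P=np.array(P);print(P.mean(0),P.std(0),P[-3:])
a=ray(c,(62,192),30);b=ray(c,(605,293),30);print(a,b,np.linalg.norm(a-b),(a+b)/2)
d=np.arctan2(*(a-b)[:2][::-1]); print('yaw if diag +-', d-np.arctan2(135,90), d-np.arctan2(135,-90))
t=Rz(.468)@[1,0,0]
for v in(346,404): print(((ray(c,(322,v),P.mean(0)[2]+41.5)-P.mean(0))@t))
"
```

```text
[ 473.9 -194.4  120. ] [0.4 0.1 0.5] [[ 473.5 -194.3  119.4]
 [ 473.5 -194.3  119.4]
 [ 473.5 -194.2  119.3]]
[438.4 -54.1  30. ] [ 524.3 -359.2   30. ] 316.97905066927376 [ 481.3 -206.6   30. ]
yaw if diag +- 0.862415476667607 -0.3135897304275279
14.071114893308469
-4.3223132085832106
```

{"fn": "drive_tool", "kwargs": {
  "plan": [
    {"x": 0, "y": 0, "z": 0.3, "ax": 0, "ay": 0, "az": 0, "hand": 25},
    {"x": 0, "y": 0, "z": 0.6, "ax": 0, "ay": 0, "az": 0, "hand": 25},
    {"x": 0, "y": 0, "z": 0.85, "ax": 0, "ay": 0, "az": 0, "hand": 25},
    {"x": 0, "y": 0, "z": 0.95, "ax": 0, "ay": 0, "az": 0, "hand": 25},
    {"x": 0, "y": 0, "z": 1.02, "ax": 0, "ay": 0, "az": 0, "hand": 25},
    {"x": 0, "y": 0, "z": 1.05, "ax": 0, "ay": 0, "az": 0, "hand": 25},
    {"x": 0, "y": 0, "z": 1.05, "ax": 0, "ay": 0, "az": 0, "hand": 25}
  ]
}}

```text
clock: 7.25
eef_pos: [473.7, -194.3, 67.0]
tcp_rot: [3.141, -0.0, 0.468]
contact_force: [0.5, -0.1, -1.9]
opening: 0.394
grasp_force: 50.4
```

{"fn": "drive_tool", "kwargs": {
  "plan": [
    {"x": 0, "y": 0, "z": 0.02, "ax": 0, "ay": 0, "az": 0, "hand": 25},
    {"x": 0, "y": 0, "z": 0.04, "ax": 0, "ay": 0, "az": 0, "hand": 25},
    {"x": 0, "y": 0, "z": 0.05, "ax": 0, "ay": 0, "az": 0, "hand": 25},
    {"x": 0, "y": 0, "z": 0.05, "ax": 0, "ay": 0, "az": 0, "hand": 25}
  ]
}}

```text
clock: 7.65
eef_pos: [473.7, -194.4, 64.8]
tcp_rot: [3.141, -0.0, 0.468]
contact_force: [-0.7, 0.3, 4.6]
opening: 0.391
grasp_force: 51.1
```

{"fn": "drive_tool", "kwargs": {
  "plan": [
    {"x": 0, "y": 0, "z": 0, "ax": 0, "ay": 0, "az": 0, "hand": 48},
    {"x": 0, "y": 0, "z": 0, "ax": 0, "ay": 0, "az": 0, "hand": 48},
    {"x": 0, "y": 0, "z": 0, "ax": 0, "ay": 0, "az": 0, "hand": 48},
    {"x": 0, "y": 0, "z": -0.6, "ax": 0, "ay": 0, "az": 0, "hand": 48},
    {"x": 0, "y": 0, "z": -1.5, "ax": 0, "ay": 0, "az": 0, "hand": 60},
    {"x": 0, "y": 0, "z": -2.4, "ax": 0, "ay": 0, "az": 0, "hand": 60},
    {"x": 0.5, "y": -0.5, "z": -3.2, "ax": 0, "ay": 0, "az": 0, "hand": 60},
    {"x": 1, "y": -1.2, "z": -3.9, "ax": 0, "ay": 0, "az": 0, "hand": 60}
  ]
}}

```text
clock: 8.45
eef_pos: [490.7, -125.0, 256.2]
tcp_rot: [3.14, -0.002, 0.466]
contact_force: [0.3, 0.3, -0.0]
opening: 0.704
grasp_force: 0.0
```

{"fn": "drive_tool", "kwargs": {
  "plan": [
    {"x": 0.6, "y": -0.7, "z": -0.2, "ax": 0, "ay": 0, "az": 0, "hand": 60},
    {"x": 1.2, "y": -1.4, "z": -0.2, "ax": 0, "ay": 0, "az": 0, "hand": 60},
    {"x": 1.8, "y": -2.1, "z": -0.2, "ax": 0, "ay": 0, "az": 0, "hand": 60},
    {"x": 2.4, "y": -2.9, "z": -0.2, "ax": 0, "ay": 0, "az": 0, "hand": 60},
    {"x": 3, "y": -3.6, "z": -0.2, "ax": 0, "ay": 0, "az": 0, "hand": 60},
    {"x": 3.6, "y": -4.4, "z": -0.2, "ax": 0, "ay": 0, "az": 0, "hand": 60},
    {"x": 4.21, "y": -5.08, "z": -0.2, "ax": 0, "ay": 0, "az": 0, "hand": 60},
    {"x": 4.21, "y": -5.08, "z": -0.2, "ax": 0, "ay": 0, "az": 0, "hand": 60}
  ]
}}

```text
clock: 9.25
eef_pos: [563.9, 201.8, 263.4]
tcp_rot: [-3.14, -0.002, 0.472]
contact_force: [-0.5, -1.8, -0.1]
opening: 0.705
grasp_force: 0.0
```

```bash
python3 -c "
from h import *
for i in range(8): imaging.grab_frame('wrist')
to(564.6,203.2,181,.468)"
```

```text
t=9.65 pos [563.1 195.7 263.9] rot [ 3.1415 -0.      0.4668] F [-0.5 -0.4  0.8] open 60.4 gf 0.0
x 0.095 y -0.120 z 1.657 az -0.01
```

{"fn": "drive_tool", "kwargs": {
  "plan": [
    {"x": 0.095, "y": -0.12, "z": 0.4, "ax": 0, "ay": 0, "az": 0, "hand": 60},
    {"x": 0.095, "y": -0.12, "z": 1.1, "ax": 0, "ay": 0, "az": 0, "hand": 60},
    {"x": 0.095, "y": -0.12, "z": 1.66, "ax": 0, "ay": 0, "az": 0, "hand": 60},
    {"x": 0.095, "y": -0.12, "z": 1.66, "ax": 0, "ay": 0, "az": 0, "hand": 60},
    {"x": 0.095, "y": -0.12, "z": 1.66, "ax": 0, "ay": 0, "az": 0, "hand": 60},
    {"x": 0.095, "y": -0.12, "z": 1.66, "ax": 0, "ay": 0, "az": 0, "hand": 60}
  ]
}}

```text
clock: 10.25
eef_pos: [565.8, 204.4, 182.5]
tcp_rot: [3.141, -0.003, 0.468]
contact_force: [0.3, -0.3, 0.7]
opening: 0.699
grasp_force: 0.0
```

```bash
python3 -c "
from h import *
imaging.grab_frame('wrist');imaging.grab_frame('wrist')
to(564.6,203.2,181,.468)"
```

```text
t=10.35 pos [565.7 204.5 182.5] rot [ 3.1413e+00 -2.8000e-03  4.6810e-01] F [-0.7  0.1 -0.3] open 60.2 gf 0.0
x -0.031 y 0.014 z 0.030 az 0.00
```

Fine adjust, close and compare the grip with blue's by an image check afterwards.

{"fn": "drive_tool", "kwargs": {
  "plan": [
    {"x": -0.03, "y": 0.015, "z": 0.03, "ax": 0, "ay": 0, "az": 0, "hand": 60},
    {"x": -0.03, "y": 0.015, "z": 0.03, "ax": 0, "ay": 0, "az": 0, "hand": 60},
    {"x": -0.03, "y": 0.015, "z": 0.03, "ax": 0, "ay": 0, "az": 0, "hand": 50},
    {"x": -0.03, "y": 0.015, "z": 0.03, "ax": 0, "ay": 0, "az": 0, "hand": 25},
    {"x": -0.03, "y": 0.015, "z": 0.03, "ax": 0, "ay": 0, "az": 0, "hand": 25},
    {"x": -0.03, "y": 0.015, "z": 0.03, "ax": 0, "ay": 0, "az": 0, "hand": 25},
    {"x": -0.03, "y": 0.015, "z": 0.03, "ax": 0, "ay": 0, "az": 0, "hand": 25}
  ],
  "grip_force": 50
}}

```text
clock: 11.05
eef_pos: [564.0, 202.9, 179.4]
tcp_rot: [3.141, -0.001, 0.468]
contact_force: [0.9, -1.4, 2.5]
opening: 0.391
grasp_force: 49.5
```

{"fn": "drive_tool", "kwargs": {
  "plan": [
    {"x": 0, "y": 0, "z": -0.25, "ax": 0, "ay": 0, "az": 0, "hand": 25},
    {"x": 0, "y": 0, "z": -0.5, "ax": 0, "ay": 0, "az": 0, "hand": 25},
    {"x": 0, "y": 0, "z": -0.5, "ax": 0, "ay": 0, "az": 0, "hand": 25},
    {"x": -0.4, "y": 0, "z": -0.5, "ax": 0, "ay": 0, "az": 0, "hand": 25},
    {"x": -0.9, "y": 0, "z": -0.5, "ax": 0, "ay": 0, "az": 0, "hand": 25},
    {"x": -1.3, "y": 0, "z": -0.5, "ax": 0, "ay": 0, "az": 0, "hand": 25},
    {"x": -1.4, "y": 0, "z": -1, "ax": 0, "ay": 0, "az": 0, "hand": 25},
    {"x": -1.4, "y": 0, "z": -1.8, "ax": 0, "ay": 0, "az": 0, "hand": 25}
  ]
}}

```text
clock: 11.85
eef_pos: [498.5, 170.5, 267.8]
tcp_rot: [-3.141, 0.005, 0.468]
contact_force: [1.1, 0.6, -0.4]
opening: 0.392
grasp_force: 49.9
```

```bash
python3 -c "
from h import *
for i in range(4): im=imaging.grab_frame('wrist')
cv2.imwrite('pics/w5.png',im[:,:,::-1])
a=cv2.cvtColor(cv2.imread('pics/w4.png'),cv2.COLOR_BGR2GRAY)[260:412,262:384].astype(np.float32)
for n in('w2','w3','w5'):
    b=cv2.cvtColor(cv2.imread(f'pics/{n}.png'),cv2.COLOR_BGR2GRAY).astype(np.float32)
    g=lambda i:cv2.magnitude(cv2.Sobel(i,5,1,0),cv2.Sobel(i,5,0,1))
    m=cv2.matchTemplate(g(b)[240:432,242:404],g(a),cv2.TM_CCOEFF_NORMED); _,v,_,l=cv2.minMaxLoc(m); print(n,v,l)
to(528.2,-167,270,.468)"
```

```text
w2 0.7299959063529968 (20, 20)
w3 0.7721983790397644 (20, 20)
w5 0.6405088305473328 (20, 22)
t=12.05 pos [501.6 171.6 270.1] rot [ 3.1414e+00 -2.3000e-03  4.6840e-01] F [-0.6  0.3 -1. ] open 33.5 gf 50.1
x -2.582 y 6.284 z 0.002 az 0.00
```

{"fn": "drive_tool", "kwargs": {
  "plan": [
    {"x": -0.2, "y": 0.5, "z": 0, "ax": 0, "ay": 0, "az": 0, "hand": 25},
    {"x": -0.55, "y": 1.35, "z": 0, "ax": 0, "ay": 0, "az": 0, "hand": 25},
    {"x": -0.9, "y": 2.25, "z": 0, "ax": 0, "ay": 0, "az": 0, "hand": 25},
    {"x": -1.25, "y": 3.1, "z": 0, "ax": 0, "ay": 0, "az": 0, "hand": 25},
    {"x": -1.6, "y": 3.95, "z": 0, "ax": 0, "ay": 0, "az": 0, "hand": 25},
    {"x": -1.95, "y": 4.8, "z": 0, "ax": 0, "ay": 0, "az": 0, "hand": 25},
    {"x": -2.3, "y": 5.6, "z": 0, "ax": 0, "ay": 0, "az": 0, "hand": 25},
    {"x": -2.55, "y": 6.28, "z": 0, "ax": 0, "ay": 0, "az": 0, "hand": 25}
  ]
}}

```text
clock: 12.85
eef_pos: [528.1, -168.4, 267.5]
tcp_rot: [-3.14, 0.002, 0.468]
contact_force: [0.8, 0.5, -1.2]
opening: 0.388
grasp_force: 50.2
```

{"fn": "drive_tool", "kwargs": {
  "plan": [
    {"x": 0, "y": 0, "z": 0.4, "ax": 0, "ay": 0, "az": 0, "hand": 25},
    {"x": 0, "y": 0, "z": 1.1, "ax": 0, "ay": 0, "az": 0, "hand": 25},
    {"x": 0, "y": 0, "z": 1.8, "ax": 0, "ay": 0, "az": 0, "hand": 25},
    {"x": 0, "y": 0, "z": 2.3, "ax": 0, "ay": 0, "az": 0, "hand": 25},
    {"x": 0, "y": 0, "z": 2.5, "ax": 0, "ay": 0, "az": 0, "hand": 25},
    {"x": 0, "y": 0, "z": 2.5, "ax": 0, "ay": 0, "az": 0, "hand": 25},
    {"x": 0, "y": 0, "z": 2.5, "ax": 0, "ay": 0, "az": 0, "hand": 25}
  ]
}}

```text
clock: 13.55
eef_pos: [529.6, -166.4, 144.7]
tcp_rot: [3.141, -0.0, 0.468]
contact_force: [0.1, -0.5, -0.5]
opening: 0.389
grasp_force: 50.4
```

```bash
python3 -c "
from h import *
for i in range(6): imaging.grab_frame('wrist')
to(529.4,-166.2,64,.468)"
```

```text
t=13.85 pos [ 529.6 -166.5  145.1] rot [ 3.1405e+00 -1.1000e-03  4.6840e-01] F [-0.3  0.8 -1.2] open 33.6 gf 50.4
x -0.002 y -0.007 z 1.622 az 0.00
```

{"fn": "drive_tool", "kwargs": {
  "plan": [
    {"x": 0, "y": 0, "z": 0.4, "ax": 0, "ay": 0, "az": 0, "hand": 25},
    {"x": 0, "y": 0, "z": 0.8, "ax": 0, "ay": 0, "az": 0, "hand": 25},
    {"x": 0, "y": 0, "z": 1.15, "ax": 0, "ay": 0, "az": 0, "hand": 25},
    {"x": 0, "y": 0, "z": 1.4, "ax": 0, "ay": 0, "az": 0, "hand": 25},
    {"x": 0, "y": 0, "z": 1.55, "ax": 0, "ay": 0, "az": 0, "hand": 25},
    {"x": 0, "y": 0, "z": 1.59, "ax": 0, "ay": 0, "az": 0, "hand": 25},
    {"x": 0, "y": 0, "z": 1.59, "ax": 0, "ay": 0, "az": 0, "hand": 25}
  ]
}}

```text
clock: 14.55
eef_pos: [529.4, -166.4, 64.9]
tcp_rot: [3.141, -0.0, 0.468]
contact_force: [-0.2, -0.9, -1.9]
opening: 0.39
grasp_force: 50.5
```

{"fn": "drive_tool", "kwargs": {
  "plan": [
    {"x": 0, "y": 0, "z": 0.02, "ax": 0, "ay": 0, "az": 0, "hand": 25},
    {"x": 0, "y": 0, "z": 0.03, "ax": 0, "ay": 0, "az": 0, "hand": 25},
    {"x": 0, "y": 0, "z": 0.03, "ax": 0, "ay": 0, "az": 0, "hand": 25}
  ]
}}

```text
clock: 14.85
eef_pos: [529.4, -166.4, 63.6]
tcp_rot: [3.141, -0.0, 0.468]
contact_force: [0.6, -0.5, -1.1]
opening: 0.391
grasp_force: 50.5
```

{"fn": "drive_tool", "kwargs": {
  "plan": [
    {"x": -0.01, "y": 0, "z": 0, "ax": 0, "ay": 0, "az": 0, "hand": 25},
    {"x": -0.02, "y": 0, "z": 0, "ax": 0, "ay": 0, "az": 0, "hand": 25},
    {"x": -0.03, "y": 0, "z": 0, "ax": 0, "ay": 0, "az": 0, "hand": 25},
    {"x": -0.03, "y": 0, "z": 0, "ax": 0, "ay": 0, "az": 0, "hand": 25}
  ]
}}

```text
clock: 15.25
eef_pos: [527.8, -167.1, 63.3]
tcp_rot: [3.141, -0.0, 0.468]
contact_force: [0.1, -0.4, -0.5]
opening: 0.389
grasp_force: 50.6
```

{"fn": "drive_tool", "kwargs": {
  "plan": [
    {"x": -0.01, "y": 0, "z": 0, "ax": 0, "ay": 0, "az": 0, "hand": 25},
    {"x": -0.015, "y": 0, "z": 0, "ax": 0, "ay": 0, "az": 0, "hand": 25},
    {"x": -0.015, "y": 0, "z": 0, "ax": 0, "ay": 0, "az": 0, "hand": 25}
  ]
}}

```text
clock: 15.55
eef_pos: [527.3, -167.4, 63.3]
tcp_rot: [3.141, -0.0, 0.468]
contact_force: [0.8, -0.4, 0.8]
opening: 0.387
grasp_force: 50.6
```

{"fn": "drive_tool", "kwargs": {
  "plan": [
    {"x": 0, "y": 0, "z": 0.01, "ax": 0, "ay": 0, "az": 0, "hand": 25},
    {"x": 0, "y": 0, "z": 0.02, "ax": 0, "ay": 0, "az": 0, "hand": 25},
    {"x": 0, "y": 0, "z": 0.02, "ax": 0, "ay": 0, "az": 0, "hand": 25}
  ]
}}

```text
clock: 15.85
eef_pos: [527.3, -167.4, 63.2]
tcp_rot: [3.141, -0.0, 0.468]
contact_force: [-3.5, 1.6, 12.4]
opening: 0.39
grasp_force: 52.3
```

```bash
python3 -c "
from h import *
for i in range(3): im=imaging.grab_frame('wrist')
cv2.imwrite('pics/w6.png',im[:,:,::-1])
to(527.3,-167.4,64,.468)"
```

```text
t=16.00 pos [ 527.3 -167.4   63.2] rot [ 3.1413e+00 -3.0000e-04  4.6850e-01] F [-3.   0.6 14.1] open 33.6 gf 52.2
x -0.001 y -0.000 z -0.015 az 0.00
```

View pics/w6.png

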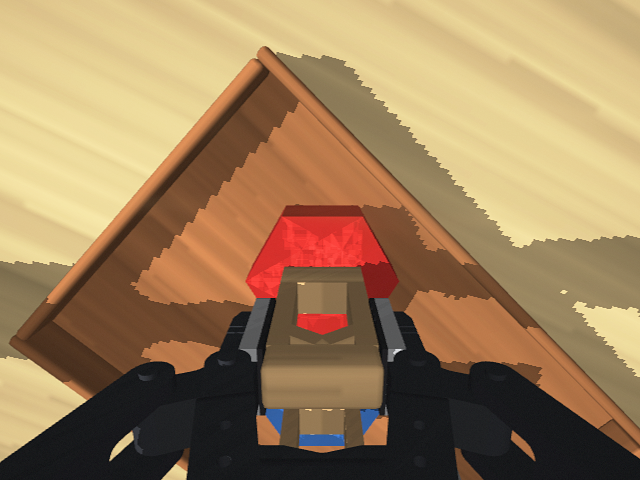

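{"fn": "drive_tool", "kwargs": {
  "plan": [
    {"x": 0, "y": 0, "z": -0.015, "ax": 0, "ay": 0, "az": 0, "hand": 25},
    {"x": 0, "y": 0, "z": -0.015, "ax": 0, "ay": 0, "az": 0, "hand": 48},
    {"x": 0, "y": 0, "z": -0.015, "ax": 0, "ay": 0, "az": 0, "hand": 48},
    {"x": 0, "y": 0, "z": -0.015, "ax": 0, "ay": 0, "az": 0, "hand": 48},
    {"x": 0, "y": 0, "z": -0.6, "ax": 0, "ay": 0, "az": 0, "hand": 48},
    {"x": 0, "y": 0, "z": -1.5, "ax": 0, "ay": 0, "az": 0, "hand": 60},
    {"x": 0, "y": 0, "z": -2.4, "ax": 0, "ay": 0, "az": 0, "hand": 60},
    {"x": 0, "y": 0, "z": -3.3, "ax": 0, "ay": 0, "az": 0, "hand": 60}
  ]
}}

```text
clock: 16.8
eef_pos: [526.7, -167.2, 228.7]
tcp_rot: [-3.141, 0.0, 0.468]
contact_force: [-0.7, -0.3, -0.1]
opening: 0.706
grasp_force: 0.0
```

{"fn": "drive_tool", "kwargs": {
  "plan": [
    {"x": 0.3, "y": -0.2, "z": -0.7, "ax": 0, "ay": 0, "az": 0, "hand": 60},
    {"x": 1.0, "y": -0.7, "z": -0.8, "ax": 0, "ay": 0, "az": 0, "hand": 60},
    {"x": 1.8, "y": -1.2, "z": -0.8, "ax": 0, "ay": 0, "az": 0, "hand": 60},
    {"x": 2.6, "y": -1.7, "z": -0.8, "ax": 0, "ay": 0, "az": 0, "hand": 60},
    {"x": 3.4, "y": -2.25, "z": -0.8, "ax": 0, "ay": 0, "az": 0, "hand": 60},
    {"x": 4.0, "y": -2.68, "z": -0.8, "ax": 0, "ay": 0, "az": 0, "hand": 60},
    {"x": 4.0, "y": -2.68, "z": -0.8, "ax": 0, "ay": 0, "az": 0, "hand": 60},
    {"x": 4.0, "y": -2.68, "z": -0.8, "ax": 0, "ay": 0, "az": 0, "hand": 60}
  ]
}}

```text
clock: 17.6
eef_pos: [644.9, 43.0, 266.5]
tcp_rot: [-3.142, 0.001, 0.47]
contact_force: [-0.6, -0.6, -0.3]
opening: 0.701
grasp_force: 0.0
```

```bash
python3 -c "
from h import *
for i in range(6): im=imaging.grab_frame('wrist')
to(645.8,42.6,181,.468)"
```

```text
t=17.90 pos [644.8  41.4 267.4] rot [ 3.1414e+00 -1.0000e-04  4.6700e-01] F [0.6 0.3 0.1] open 59.7 gf 0.0
x 0.028 y -0.013 z 1.728 az -0.01
```

{"fn": "drive_tool", "kwargs": {
  "plan": [
    {"x": 0.03, "y": -0.01, "z": 0.4, "ax": 0, "ay": 0, "az": 0, "hand": 60},
    {"x": 0.03, "y": -0.01, "z": 1.1, "ax": 0, "ay": 0, "az": 0, "hand": 60},
    {"x": 0.03, "y": -0.01, "z": 1.72, "ax": 0, "ay": 0, "az": 0, "hand": 60},
    {"x": 0.03, "y": -0.01, "z": 1.72, "ax": 0, "ay": 0, "az": 0, "hand": 60},
    {"x": 0.03, "y": -0.01, "z": 1.72, "ax": 0, "ay": 0, "az": 0, "hand": 60},
    {"x": 0.03, "y": -0.01, "z": 1.72, "ax": 0, "ay": 0, "az": 0, "hand": 60}
  ]
}}

```text
clock: 18.5
eef_pos: [647.4, 43.4, 183.3]
tcp_rot: [3.14, -0.003, 0.468]
contact_force: [-0.2, 0.2, 0.5]
opening: 0.699
grasp_force: 0.0
```

```bash
python3 -c "
from h import *
imaging.grab_frame('wrist');imaging.grab_frame('wrist')
to(645.8,42.6,181,.468)"
```

```text
t=18.60 pos [647.4  43.6 183.2] rot [ 3.1404e+00 -2.8000e-03  4.6820e-01] F [-0.4 -0.1  0.3] open 60.1 gf 0.0
x -0.037 y 0.003 z 0.044 az 0.00
```

{"fn": "drive_tool", "kwargs": {
  "plan": [
    {"x": -0.03, "y": 0, "z": 0.03, "ax": 0, "ay": 0, "az": 0, "hand": 60},
    {"x": -0.03, "y": 0, "z": 0.03, "ax": 0, "ay": 0, "az": 0, "hand": 60},
    {"x": -0.03, "y": 0, "z": 0.03, "ax": 0, "ay": 0, "az": 0, "hand": 50},
    {"x": -0.03, "y": 0, "z": 0.03, "ax": 0, "ay": 0, "az": 0, "hand": 25},
    {"x": -0.03, "y": 0, "z": 0.03, "ax": 0, "ay": 0, "az": 0, "hand": 25},
    {"x": -0.03, "y": 0, "z": 0.03, "ax": 0, "ay": 0, "az": 0, "hand": 25},
    {"x": -0.03, "y": 0, "z": 0.03, "ax": 0, "ay": 0, "az": 0, "hand": 25}
  ],
  "grip_force": 50
}}

```text
clock: 19.3
eef_pos: [645.5, 42.5, 180.1]
tcp_rot: [3.14, -0.001, 0.468]
contact_force: [2.4, -5.0, 2.9]
opening: 0.392
grasp_force: 50.1
```

{"fn": "drive_tool", "kwargs": {
  "plan": [
    {"x": 0, "y": 0, "z": -0.25, "ax": 0, "ay": 0, "az": 0, "hand": 25},
    {"x": 0, "y": 0, "z": -0.5, "ax": 0, "ay": 0, "az": 0, "hand": 25},
    {"x": 0, "y": 0, "z": -0.5, "ax": 0, "ay": 0, "az": 0, "hand": 25},
    {"x": -0.4, "y": 0, "z": -0.5, "ax": 0, "ay": 0, "az": 0, "hand": 25},
    {"x": -0.9, "y": 0, "z": -0.5, "ax": 0, "ay": 0, "az": 0, "hand": 25},
    {"x": -1.3, "y": 0, "z": -0.5, "ax": 0, "ay": 0, "az": 0, "hand": 25},
    {"x": -1.4, "y": 0, "z": -1, "ax": 0, "ay": 0, "az": 0, "hand": 25},
    {"x": -1.4, "y": 0, "z": -1.8, "ax": 0, "ay": 0, "az": 0, "hand": 25}
  ]
}}

```text
clock: 20.1
eef_pos: [579.5, 11.2, 268.0]
tcp_rot: [-3.139, 0.005, 0.468]
contact_force: [1.3, 0.0, -1.3]
opening: 0.39
grasp_force: 50.0
```

```bash
python3 -c "
from h import *
for i in range(6): im=imaging.grab_frame('wrist')
cv2.imwrite('pics/w7.png',im[:,:,::-1])
g=lambda n:(lambda i:cv2.magnitude(cv2.Sobel(i,5,1,0),cv2.Sobel(i,5,0,1)))(cv2.cvtColor(cv2.imread(f'pics/{n}.png'),cv2.COLOR_BGR2GRAY).astype(np.float32))
for ref in('w4','w6'):
  for n in('w5','w6','w7'):
    m=cv2.matchTemplate(g(n)[240:432,242:404],g(ref)[260:412,262:384],cv2.TM_CCOEFF_NORMED); _,v,_,l=cv2.minMaxLoc(m); print(ref,n,v,l)
d0=np.array([np.cos(.468),np.sin(.468)]);a=.468+np.pi/3;d1=np.array([np.cos(a),np.sin(a)])
A=np.array([473.7,-194.4]);u=(d1*2-d0); D=A+62.0*0+60*d1+(d1-d0/2)/np.linalg.norm(d1-d0/2)*3; print(D,(d1-d0/2))
to(D[0],D[1],270,.468)"
```

```text
w4 w5 0.6541573405265808 (20, 22)
w4 w6 0.6681159138679504 (20, 21)
w4 w7 0.6422635316848755 (20, 23)
w6 w5 0.7601377367973328 (20, 20)
w6 w6 0.9999999403953552 (20, 20)
w6 w7 0.7303870320320129 (20, 21)
[ 475.68090139 -131.815296  ] [-0.390666    0.77290366]
t=20.40 pos [581.7  11.5 268.6] rot [-3.1408e+00  1.5000e-03  4.6850e-01] F [-0.2 -1.  -2.6] open 33.2 gf 50.3
x -3.186 y 1.600 z -0.028 az 0.01
```

{"fn": "drive_tool", "kwargs": {
  "plan": [
    {"x": -0.6, "y": 0.3, "z": 0, "ax": 0, "ay": 0, "az": 0, "hand": 25},
    {"x": -1.4, "y": 0.7, "z": 0, "ax": 0, "ay": 0, "az": 0, "hand": 25},
    {"x": -2.2, "y": 1.1, "z": 0, "ax": 0, "ay": 0, "az": 0, "hand": 25},
    {"x": -2.9, "y": 1.45, "z": 0, "ax": 0, "ay": 0, "az": 0, "hand": 25},
    {"x": -3.18, "y": 1.6, "z": 0, "ax": 0, "ay": 0, "az": 0, "hand": 25},
    {"x": -3.18, "y": 1.6, "z": 0.6, "ax": 0, "ay": 0, "az": 0, "hand": 25},
    {"x": -3.18, "y": 1.6, "z": 1.3, "ax": 0, "ay": 0, "az": 0, "hand": 25},
    {"x": -3.18, "y": 1.6, "z": 2.0, "ax": 0, "ay": 0, "az": 0, "hand": 25}
  ]
}}

```text
clock: 21.2
eef_pos: [476.5, -131.6, 168.0]
tcp_rot: [-3.141, -0.0, 0.468]
contact_force: [0.8, -0.5, -2.4]
opening: 0.395
grasp_force: 50.3
```

{"fn": "drive_tool", "kwargs": {
  "plan": [
    {"x": 0, "y": 0, "z": 0.4, "ax": 0, "ay": 0, "az": 0, "hand": 25},
    {"x": 0, "y": 0, "z": 0.4, "ax": 0, "ay": 0, "az": 0, "hand": 25},
    {"x": 0, "y": 0, "z": 0.4, "ax": 0, "ay": 0, "az": 0, "hand": 25}
  ]
}}

```text
clock: 21.5
eef_pos: [476.6, -131.5, 149.4]
tcp_rot: [-3.141, 0.001, 0.469]
contact_force: [1.1, -0.3, -1.3]
opening: 0.394
grasp_force: 50.1
```

```bash
python3 -c "
from h import *
for i in range(6): imaging.grab_frame('wrist')
to(475.7,-131.8,64,.468)"
```

```text
t=21.80 pos [ 477.3 -131.9  150.6] rot [ 3.1404e+00 -1.4000e-03  4.6830e-01] F [-0.2 -0.5 -1.3] open 33.0 gf 50.2
x -0.027 y -0.017 z 1.733 az 0.00
```

{"fn": "drive_tool", "kwargs": {
  "plan": [
    {"x": -0.02, "y": -0.015, "z": 0.4, "ax": 0, "ay": 0, "az": 0, "hand": 25},
    {"x": -0.02, "y": -0.015, "z": 0.8, "ax": 0, "ay": 0, "az": 0, "hand": 25},
    {"x": -0.02, "y": -0.015, "z": 1.2, "ax": 0, "ay": 0, "az": 0, "hand": 25},
    {"x": -0.02, "y": -0.015, "z": 1.5, "ax": 0, "ay": 0, "az": 0, "hand": 25},
    {"x": -0.02, "y": -0.015, "z": 1.65, "ax": 0, "ay": 0, "az": 0, "hand": 25},
    {"x": -0.02, "y": -0.015, "z": 1.7, "ax": 0, "ay": 0, "az": 0, "hand": 25},
    {"x": -0.02, "y": -0.015, "z": 1.7, "ax": 0, "ay": 0, "az": 0, "hand": 25}
  ]
}}

```text
clock: 22.5
eef_pos: [475.7, -131.7, 65.0]
tcp_rot: [3.141, -0.0, 0.468]
contact_force: [0.3, -0.9, -1.8]
opening: 0.392
grasp_force: 50.3
```

```bash
python3 -c "
from h import *
for i in range(3): imaging.grab_frame('wrist')
to(475.7,-131.8,64,.468)
to(477.1,-134.5,64,.468)"
```

```text
t=22.65 pos [ 476.  -131.8   65.4] rot [ 3.1407e+00 -1.0000e-03  4.6830e-01] F [ 0.7  0.2 -1.1] open 33.4 gf 50.3
x -0.006 y -0.002 z 0.029 az 0.00
t=22.65 pos [ 476.  -131.8   65.4] rot [ 3.1407e+00 -1.0000e-03  4.6830e-01] F [ 0.7  0.2 -1.1] open 33.4 gf 50.3
x -0.005 y 0.059 z 0.029 az 0.00
```

{"fn": "drive_tool", "kwargs": {
  "plan": [
    {"x": -0.005, "y": 0.015, "z": 0.01, "ax": 0, "ay": 0, "az": 0, "hand": 25},
    {"x": -0.005, "y": 0.03, "z": 0.015, "ax": 0, "ay": 0, "az": 0, "hand": 25},
    {"x": -0.005, "y": 0.045, "z": 0.015, "ax": 0, "ay": 0, "az": 0, "hand": 25},
    {"x": -0.005, "y": 0.057, "z": 0.015, "ax": 0, "ay": 0, "az": 0, "hand": 25},
    {"x": -0.005, "y": 0.057, "z": 0.015, "ax": 0, "ay": 0, "az": 0, "hand": 25}
  ]
}}

```text
clock: 23.15
eef_pos: [476.5, -134.3, 63.9]
tcp_rot: [-3.142, 0.0, 0.468]
contact_force: [-0.3, 0.5, -1.7]
opening: 0.398
grasp_force: 50.3
```

{"fn": "drive_tool", "kwargs": {
  "plan": [
    {"x": 0, "y": 0, "z": 0.015, "ax": 0, "ay": 0, "az": 0, "hand": 25},
    {"x": 0, "y": 0, "z": 0.025, "ax": 0, "ay": 0, "az": 0, "hand": 25},
    {"x": 0, "y": 0, "z": 0.025, "ax": 0, "ay": 0, "az": 0, "hand": 25}
  ]
}}

```text
clock: 23.45
eef_pos: [476.6, -134.3, 63.8]
tcp_rot: [3.141, -0.0, 0.468]
contact_force: [-5.2, 1.9, 17.4]
opening: 0.397
grasp_force: 52.5
```

{"fn": "drive_tool", "kwargs": {
  "plan": [
    {"x": 0, "y": 0, "z": -0.02, "ax": 0, "ay": 0, "az": 0, "hand": 25},
    {"x": 0, "y": 0, "z": -0.02, "ax": 0, "ay": 0, "az": 0, "hand": 48},
    {"x": 0, "y": 0, "z": -0.02, "ax": 0, "ay": 0, "az": 0, "hand": 48},
    {"x": 0, "y": 0, "z": -0.02, "ax": 0, "ay": 0, "az": 0, "hand": 48},
    {"x": 0, "y": 0, "z": -0.6, "ax": 0, "ay": 0, "az": 0, "hand": 48},
    {"x": 0, "y": 0, "z": -1.5, "ax": 0, "ay": 0, "az": 0, "hand": 60},
    {"x": 0, "y": 0, "z": -2.4, "ax": 0, "ay": 0, "az": 0, "hand": 85},
    {"x": 0.3, "y": 0.2, "z": -3.3, "ax": 0, "ay": 0, "az": 0, "hand": 85}
  ]
}}

```text
clock: 24.25
eef_pos: [492.4, -136.0, 229.0]
tcp_rot: [-3.14, 0.002, 0.468]
contact_force: [0.9, -0.0, -0.1]
opening: 0.991
grasp_force: 0.0
```

{"fn": "drive_tool", "kwargs": {
  "plan": [
    {"x": 0.5, "y": 0.49, "z": -0.7, "ax": 0, "ay": 0, "az": 0, "hand": 85},
    {"x": 0.5, "y": 0.49, "z": -0.7, "ax": 0, "ay": 0, "az": 0, "hand": 85},
    {"x": 0.5, "y": 0.49, "z": -0.7, "ax": 0, "ay": 0, "az": 0, "hand": 85},
    {"x": 0.5, "y": 0.49, "z": -0.7, "ax": 0, "ay": 0, "az": 0, "hand": 85}
  ]
}}

```text
clock: 24.65
eef_pos: [526.3, -146.6, 261.1]
tcp_rot: [-3.14, 0.002, 0.468]
contact_force: [0.2, 0.1, -1.1]
opening: 0.994
grasp_force: 0.0
```

```bash
python3 -c "
from h import *
import pickle
for i in range(5): im=imaging.grab_frame('wrist')
c=imaging.camera_info('wrist'); pickle.dump(c,open('w8.pkl','wb'))
cv2.imwrite('pics/w8.png',im[:,:,::-1]); 
t=imaging.grab_frame('top'); cv2.imwrite('pics/top1.png',t[:,:,::-1])
to(476,-134,64,.468)
P=proj(c,[[473.7,-194.4,20],[527.3,-167.4,20],[476.6,-134.3,20]]); print(P)
u=cv2.resize(im[60:420,140:520],None,fx=2,fy=1.64)
x0,y0=P.mean(0).astype(int)-[130,98]
cv2.imwrite('pics/c8.png',cv2.resize(im[max(y0,0):y0+196,x0:x0+260],None,fx=3,fy=3,interpolation=cv2.INTER_CUBIC)[:,:,::-1]); print(x0,y0)
"
```

```text
t=24.95 pos [ 527.2 -146.8  262.1] rot [-3.1408e+00  9.0000e-04  4.6840e-01] F [-0.3  0.7 -1. ] open 84.9 gf 0.0
x -0.798 y -0.691 z 3.961 az 0.00
[[340.19323309 265.59192019]
 [341.05209547 204.19392764]
 [284.77849835 235.92361931]]
192 137
```

View pics/c8.png

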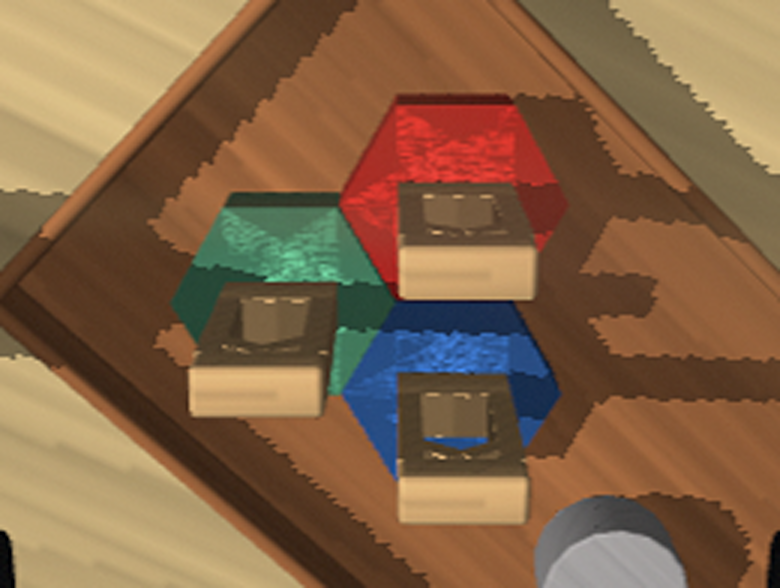

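The crop shows the three stamps packed with no visible gaps: red (455,195), green (285,300), blue (455,390). The tin is untouched at lower right (610,550). I'll check the distances from the handle tops and the top camera.

```bash
python3 -c "
from h import *
import pickle
np.set_printoptions(precision=3,suppress=True)
c=pickle.load(open('w8.pkl','rb'));C={}
D={'red':[(399,246),(537,247),(536,300),(400,299)],'blue':[(398,474),(528,474),(527,524),(399,524)],'green':[(189,366),(322,366),(321,416),(190,416)]}
Q=[(7,17,106),(7,-17,106),(-7,-17,106),(-7,17,106)]
for n,L in D.items():
    x,e=fit(c,Q,[(192+(u+.5)/3-.5,137+(v+.5)/3-.5) for u,v in L],[490,-165,.468]); C[n]=x; print(n,x,abs(e).max())
# base corner/edge fits at z=28 (top of base)
for a,b in(('red','blue'),('red','green'),('blue','green')): print(a,b,np.linalg.norm(C[a][:2]-C[b][:2]))
d=cv2.absdiff(cv2.imread('pics/top0.png'),cv2.imread('pics/top1.png')).max(2)
for n,(u,v) in dict(round=(308,234),tin=(457,305),glue=(345,318),jar=(376,178),bowl=(433,177),lumpa=(300,331),lumpb=(232,331)).items(): print(n,d[v-12:v+13,u-12:u+13].mean().round(1),end='; ')
"
```

```text
red [ 528.993 -167.758    0.463] 0.8865170165126415
blue [ 475.584 -194.454    0.47 ] 0.8982250280521384
green [ 478.385 -134.844    0.463] 1.1169702285315566
red blue 59.70934606291616
red green 60.36983267706076
blue green 59.676306773738794
round 14.1; tin 52.1; glue 38.6; jar 4.9; bowl 6.6; lumpa 34.5; lumpb 29.6;
```

```bash
python3 -c "
from h import *
print(r.sign_off())"
```

```text
the job is handed in; nothing more can be done
None
```

The blue, red and green stamps stand upright in the tray, packed like a honeycomb with centres measured at 59.7–60.4 mm apart, and the job was handed in at about 25 s; the round stamp, tin and bystanders were never approached, though I did not re-measure their final positions, and the hand-in returned no verdict.

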